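# Sort a stripped spray gun for cleaning

### The job

The spray gun has been stripped for cleaning and its parts stand mixed up on the bench: put the two metal parts (brass air cap and steel fluid nozzle) in the steel wash pan, the two plastic parts (teal cup and its white lid) in the blue tray, and the used orange in-line filter in the red waste bin. Set the four gun parts down without dropping them, each upright the way it stands now and flat on the floor of its pan or tray beside the other one, not on top of it; how the filter lies in the bin does not matter. Leave the paint tin and the hardener bottle standing where they are.

Things in the scene. Friction and masses are not known exactly. Their poses are not given: they have to be found in the camera images.
- air_cap: brass air cap of the spray gun: a knurled retaining ring 34 mm across and 14 mm high, a 29 to 26 mm dome above it to 21 mm, and on that two small horns, 19 mm apart along its y axis, to 29.5 mm height. About 60 g. Grip the ring across, low down. Origin at the centre of its underside, z up. Stands loose on the bench.
- fluid_nozzle: steel fluid nozzle standing tip up: dark threaded foot 21 mm across and 12 mm high, bright hexagonal collar 24 mm across flats (28 mm across corners; one pair of flats faces along its x axis) from 12 to 22 mm height, then a cone to a tip at 38 mm. About 50 g. Origin at the centre of its underside, z up. Stands loose on the bench.
- gun_cup: teal plastic gravity cup of the spray gun, standing upside down on its mouth: round body 58 mm across (60 mm at the bead at its foot) up to 56 mm height, narrowing to a shoulder at 74 mm, then an upright threaded neck 20 mm across from 74 to 92 mm height, which is a good grip. About 90 g. Origin at the centre of its underside, z up. Stands loose on the bench.
- cup_lid: white plastic screw lid of that cup, lying top up: knurled disc 62 to 64 mm across and 16 mm high with an upright round vent plug 22 mm across in its middle, from 16 to 30 mm height, which is a good grip. About 40 g. Origin at the centre of its underside, z up. Stands loose on the bench.
- inline_filter: used throw-away in-line air filter, standing on end: black hexagonal foot 28 mm across flats to 10 mm height, orange round body 38 mm across (widest from 18 to 46 mm height), black hexagonal top 20 mm across flats (23 mm across corners) from 58 to 72 mm height. About 50 g. Origin at the centre of its underside, z up. Stands loose on the bench.
- wash_pan: bare stainless-steel wash pan, open, 38 mm high, with a wire handle standing out 11 mm on each y side; fixed to the bench; 150 mm along its own x, 170 mm along its own y; walls and floor 4 mm thick (inner floor 4 mm above the bench, inside 142 x 162 mm), rim lip 3 mm out. Origin at the centre of its underside, on the bench; z up.
- plastic_tray: blue plastic tray, open, 38 mm high; fixed to the bench; 150 mm along its own x, 170 mm along its own y; walls and floor 4 mm thick (inner floor 4 mm above the bench, inside 142 x 162 mm), rim lip 3 mm out. Origin at the centre of its underside, on the bench; z up.
- waste_bin: red waste bin, open, 58 mm high; fixed to the bench; 150 mm along its own x, 170 mm along its own y; walls and floor 4 mm thick (inner floor 4 mm above the bench, inside 142 x 162 mm), rim lip 3 mm out. Origin at the centre of its underside, on the bench; z up.
- paint_tin: bystander: small steel paint tin with an olive-green band and lid, 69 mm across, 82 mm high, about 450 g. Origin at the centre of its underside, z up. Stands loose on the bench.
- hardener_bottle: bystander: yellow plastic hardener bottle with a paper label and black cap, 49 mm across, 90 mm high, about 180 g. Origin at the centre of its underside, z up. Stands loose on the bench.
Mind the look-alikes: they are no part of the job. Of the things shaped like the gun_cup, the teal one is meant.

How it is judged:
By the outcome, as a careful person would: the job done as asked, in the order asked, and still so for the second after the job is handed in, with the robot touching nothing.
It also fails if it takes over 128 s, if anything falls off the work surface, if the arm or the gripper's body presses on something with over 40 N, if the wrist force passes 120 N, or if a joint passes its speed limit or range.

### The arm

A 7-joint arm with a two-finger parallel gripper is mounted at the origin on the work surface. World frame = base frame: x ahead of the robot, y to its left, z up, the work surface at z = 0. Lengths are in mm, angles in rad, forces in N, time in s.
With the tool pointing down it reaches from about 400 to 875 mm from the base axis. Payload 6.5 kg.
Tool frame: the origin (TCP) lies between the finger pads; the fingertips stand 14 mm ahead of it and the grasp point (between the pads) lies 5 mm behind it (tip_reach is the distance from the TCP to the fingertips, in mm); z points along the fingers, y is the line along which they close (so a half turn about z gives the same grasp; the last joint's range is limited). The gripper opens to 88 mm and grips with 3 to 60 N. Pads are 18 mm wide; open, the fingers measure 123 mm over their backs; the gripper's body (75 mm by 187 mm) begins 45 mm behind the grasp point.
Start: joints at [1.095, 0.536, -0.004, 1.538, 0.003, 1.067, -0.071], TCP at [258.972, -596.174, 252.716] pointing down, gripper open.
Joint ranges: [-2.7, 2.7], [-0.37, 2.16], [-1.27, 1.26], [0.24, 2.4], [-1.31, 4.45], [0.19, 1.91], [-2.76, 2.76]. Speed limits (rad/s): [2.39, 2.39, 3.14, 3.14, 3.14, 3.14, 3.14].

### API

Orientations are given as [roll, pitch, yaw] about the fixed x, y, z axes, in that order (R = Rz(yaw) Ry(pitch) Rx(roll)).
In Python, from station import read_state, get_image, sign_off, look_for, tip_reach gives the robot as it stands.
- The arm moves only by the tool servo_tool, never from a script. Its argument "targets" is a list of rows, each a list of 7 numbers: the turn, a rotation vector about the tool's x, y, z in rad, then the shift along the tool's x, y, z in m, then the closure in counts, from 0 (fully open) to 255 (shut). In form: [[wx, wy, wz, dx, dy, dz, grip], ...]. A call has 1 to 10 rows; each row is the pose to reach, as a shift and turn from the pose commanded when the call began, along the tool's axes at that moment; what a row does not reach only later rows make up. A row lasts 1/10 s, in which the tool goes at most 50 mm and 8.59 degrees, less where a joint would pass 70% of its speed; a pose out of reach is approached as far as the arm can. A call with a gripper value outside its range is refused whole. The fingers move at their own pace and stop on an object; "squeeze" is the grip in N (left out, the last holds). Time passes only in rows, so rows that repeat a pose let the fingers close. It gives the time, the measured TCP pose, the force, the opening and the grip force at its end, in the units of the state.
- read_state(): the state, without advancing time (a new reading comes with each control period).
- get_image(name): name is "scene" or "top" or "wrist"; returns a dict with "image" (400x640x3 uint8, blue, green, red), "mtx" (3x3 intrinsics, pixels), "cam_to_world" (4x4, takes a point from camera to world coordinates). Camera axes: x right, y down, z forward; pixel columns grow to the right and rows downward; lengths in mm; the calibration is good to about 2 mm. The wrist camera is an equidistant fisheye: a pixel r from the principal point sees the ray r / f radians off the axis. A picture is of the moment at which its call begins. There is no depth.
- sign_off(): hands the job in; it is judged then, once.
Trained networks look in the newest picture that a camera, given by its name, has taken for a name from the list of things; names that differ only in an ending like _2 or _b are one class to them, and where a whole thing is asked for, a point or a joint stands for the part that bears it (a point fixed in the world has none). Each returns a list of dicts, best first, with "score" (0 to 1); they miss things now and then, are a little off and sometimes report something else, mostly with a low value. They report only what shows in the picture. A call takes as long as a camera call. They do not tell look-alikes from the thing itself.
- look_for(camera, target): "xy" ([column, row] in pixels, amid what is visible of it).
The state is a dict: "time_s": time; "qpos": joint angles; "qd": joint speeds; "effort": joint torques, N m; "tcp_pos": TCP position; "tcp_rot": TCP orientation; "ft_force": force on the tool from outside, world axes, zero at the start; "torque": the same for the moment, N m; "gripper_width": finger opening in mm; "grip_force": force on a finger pad.
Only numpy, scipy, OpenCV 4.12 (cv2) and the standard library are available. Lean on these libraries where they do the work, as an engineer would, in place of code of your own. Each camera call takes 0.05 s, during which the arm holds its last target. There are 200 camera calls.

## Working session

There is one attempt and no reset: what is moved stays moved. The work goes in short steps, Python scripts to look and compute and a tool call to move; the robot and the scene stay as the last step left them, time stands still between calls to the robot, and variables do not carry over. Pictures are saved under pics/ and viewed, at most 14 in all, crops included, and the job is handed in when it is done.

Besides the shell and the picture viewer there is one more tool, called after "Request:" as a command line: name --pt "numbers of a row" for each row, then --argument value for the rest. servo_tool: Moves the arm, as the interface text tells. Its arguments: {"type":"object","properties":{"targets":{"type":"array","items":{"type":"array","items":{"type":"number"}}},"squeeze":{"type":"number"}},"required":["targets"]}

```bash
mkdir -p pics; ls
cat > h.py <<'E'
import numpy as np, cv2
from station import read_state, get_image, look_for
from scipy.spatial.transform import Rotation as R
def plane(im,px,z):
    """pixel -> world xy at height z (pinhole)"""
    d=np.linalg.inv(im['mtx'])@np.array([px[0],px[1],1.]); T=np.array(im['cam_to_world'])
    d=T[:3,:3]@d; o=T[:3,3]; return (o+d*(z-o[2])/d[2])[:2]
def proj(im,p):
    T=np.linalg.inv(np.array(im['cam_to_world'])); c=T[:3,:3]@np.array(p,float)+T[:3,3]
    u=np.array(im['mtx'])@c; return u[:2]/u[2]
E
python3 - <<'E'
from h import *
s=read_state(); print(s)
H=dict(air_cap=15,fluid_nozzle=18,gun_cup=45,cup_lid=15,inline_filter=36,wash_pan=15,plastic_tray=15,waste_bin=25,paint_tin=41,hardener_bottle=45)
for c in('top','scene'):
    im=get_image(c); cv2.imwrite(f'pics/{c}0.png',im['image'])
    print(c,np.round(im['cam_to_world'],2).tolist())
    for n,h in H.items():
        for r in look_for(c,n):
            print(c,n,round(r['score'],2),np.round(r['xy']),np.round(plane(im,r['xy'],h)))
E
```

```text
pics
{'time_s': 0.0, 'qpos': array([ 1.09481443,  0.53717177, -0.00444353,  1.53884729,  0.0026087 ,
        1.06728567, -0.07117357]), 'qd': array([-8.63521147e-04,  8.48187625e-05,  1.22239721e-03,  4.86283399e-04,
       -2.31075628e-04,  2.76284477e-04,  8.62112172e-04]), 'effort': array([-7.86034307e-04, -5.70970023e+01,  9.90208872e-01, -2.51602185e+01,
       -5.62943565e-02,  1.79625390e-02,  1.76404669e-04]), 'tcp_pos': array([ 258.72267369, -595.65989821,  251.84544915]), 'tcp_rot': array([-3.13989131e+00,  1.30322674e-04,  4.09888753e-01]), 'ft_force': array([ 0.43699602, -0.46631491, -1.10701352]), 'torque': array([-0.02538575,  0.06398961, -0.03458087]), 'grip_force': 0.0, 'gripper_width': 88.14506794276488}
top [[-0.02, -1.0, 0.09, 420.55], [-1.0, 0.02, 0.01, 35.84], [-0.01, -0.09, -1.0, 1578.82], [0.0, 0.0, 0.0, 1.0]]
top air_cap 0.49 [296. 230.] [466. 128.]
top gun_cup 0.75 [211. 184.] [626. 410.]
top gun_cup 0.67 [180. 235.] [455. 511.]
top gun_cup 0.61 [210. 215.] [521. 411.]
top cup_lid 0.76 [334. 235.] [449.  -4.]
top wash_pan 0.85 [331. 178.] [642.   5.]
top wash
[... 370 characters left out ...]
. 129.]
scene fluid_nozzle 0.63 [248. 247.] [ 475. -171.]
scene gun_cup 0.97 [392. 148.] [615. 420.]
scene gun_cup 0.58 [367. 142.] [524. 417.]
scene gun_cup 0.48 [360. 122.] [442. 540.]
scene gun_cup 0.23 [212. 272.] [ 479. -298.]
scene cup_lid 0.76 [281. 211.] [463.  -6.]
scene inline_filter 0.98 [214. 270.] [ 470. -285.]
scene wash_pan 0.9 [342. 229.] [645.   6.]
scene plastic_tray 0.81 [291. 281.] [ 629. -212.]
scene waste_bin 0.83 [378. 185.] [651. 228.]
scene waste_bin 0.3 [212. 273.] [ 464. -287.]
scene paint_tin 0.78 [325. 157.] [445. 269.]
scene paint_tin 0.68 [288. 282.] [ 637. -235.]
scene paint_tin 0.6 [249. 245.] [ 492. -185.]
scene hardener_bottle 0.91 [189. 317.] [ 521. -414.]
```

```bash
python3 -c "
import cv2
a=cv2.imread('pics/top0.png');cv2.imwrite('pics/top1.png',cv2.resize(a[130:270,140:500],(800,311),interpolation=2))
a=cv2.imread('pics/scene0.png');cv2.imwrite('pics/scene1.png',cv2.resize(a[90:350,150:450],(692,600),interpolation=2))"
```

```text
(no output)
```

View pics/top1.png

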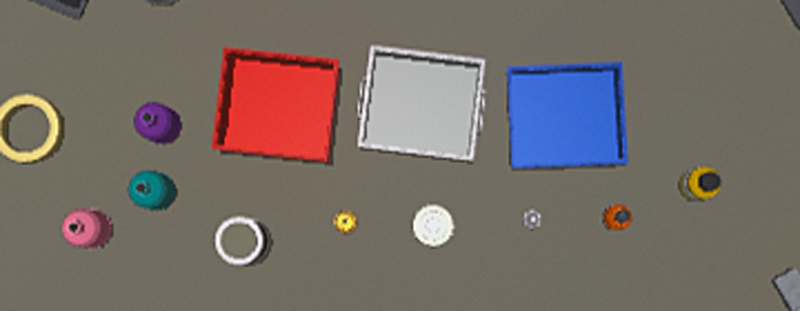

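View pics/scene1.png

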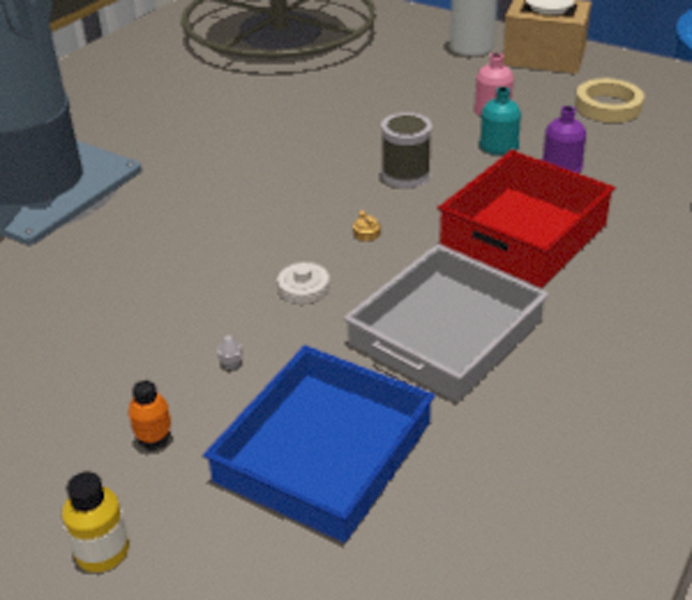

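Look-alikes for the gun_cup in the top picture: teal (208,215), purple (211,184) and pink (180,235). I choose teal. The white ring at (248,238) is the paint tin, seen from above. The lid is at (335,231), the cap at (296,230), the nozzle at (380,228) and the filter at (418,228).

```bash
cat >> h.py <<'E'
def rel(x,y,z,yaw=None,s=None):
    """row from the present pose to a tool-down pose, mm and rad in -> row units"""
    s=s or read_state(); A=R.from_euler('xyz',s['tcp_rot'])
    yaw=s['tcp_rot'][2] if yaw is None else yaw
    B=R.from_euler('xyz',[np.pi,0,yaw])
    w=(A.inv()*B).as_rotvec(); d=A.inv().apply(np.array([x,y,z])-s['tcp_pos'])/1000
    print('row',np.round(w,3),np.round(d,4),'tcp',np.round(s['tcp_pos'],1),np.round(s['tcp_rot'],3),'q',np.round(s['qpos'],2))
def wplane(im,px,z):
    K=np.array(im['mtx']); a=(np.array(px)-K[:2,2])/[K[0,0],K[1,1]]; t=np.hypot(*a)
    d=np.array([*(a/t*np.sin(t)),np.cos(t)]); T=np.array(im['cam_to_world']); d=T[:3,:3]@d; o=T[:3,3]
    return (o+d*(z-o[2])/d[2])[:2]
def wrist(name,target,z,view=True):
    im=get_image('wrist'); cv2.imwrite(f'pics/{name}.png',im['image'])
    for r in look_for('wrist',target)[:3]: print(target,round(r['score'],2),np.round(r['xy']),np.round(wplane(im,r['xy'],z),1))
    return im
E
python3 - <<'E'
from h import *
rel(440,130,160,1.84)
a=cv2.imread('pics/top0.png');cv2.imwrite('pics/cups.png',cv2.resize(a[165:255,150:250],(600,540),interpolation=2))
im=get_image('wrist');print(im['mtx'],np.round(im['cam_to_world'],2))
E
```

```text
row [-0.    0.   -1.43] [ 0.4554 -0.5939  0.0927] tcp [ 258.9 -596.2  252.7] [-3.142  0.     0.41 ] q [ 1.09  0.54 -0.    1.54  0.    1.07 -0.07]
[[309.70691629   0.         317.13850624]
 [  0.         309.70691629 197.81246338]
 [  0.           0.           1.        ]] [[ 4.0000e-01 -8.9000e-01 -2.4000e-01  3.2021e+02]
 [-9.2000e-01 -3.8000e-01 -1.0000e-01 -5.6869e+02]
 [-0.0000e+00  2.6000e-01 -9.7000e-01  3.8517e+02]
 [ 0.0000e+00  0.0000e+00  0.0000e+00  1.0000e+00]]
```

View pics/cups.png

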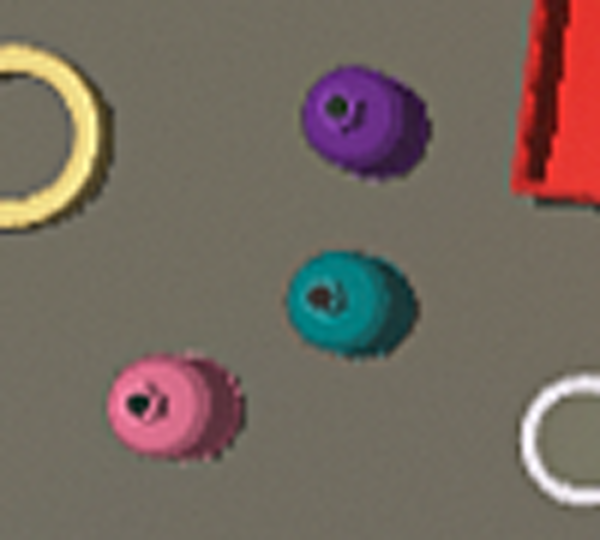

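Teal is confirmed at crop pixel (345,300), which is (207,215) in the full picture. First I move to above the air cap.

Request:
servo_tool --pt "0 0 -1.43 0.455 -0.594 0.05 0" --pt "0 0 -1.43 0.455 -0.594 0.05 0" --pt "0 0 -1.43 0.455 -0.594 0.05 0" --pt "0 0 -1.43 0.455 -0.594 0.05 0" --pt "0 0 -1.43 0.455 -0.594 0.05 0" --pt "0 0 -1.43 0.455 -0.594 0.05 0" --pt "0 0 -1.43 0.455 -0.594 0.05 0" --pt "0 0 -1.43 0.455 -0.594 0.05 0" --pt "0 0 -1.43 0.455 -0.594 0.05 0" --pt "0 0 -1.43 0.455 -0.594 0.05 0"

```text
time_s: 2.15
tcp_pos: [379.7, -110.4, 219.7]
tcp_rot: [3.141, 0.001, 1.845]
ft_force: [0.8, -0.2, 0.5]
gripper_width: 88.1
grip_force: 0.0
```

Run:
```python
from h import *
rel(440,130,160,1.84)
```

```text
row [0.001 0.001 0.005] [0.2152 0.123  0.0595] tcp [ 379.7 -110.4  219.7] [3.141e+00 1.000e-03 1.845e+00] q [ 0.66  0.19 -0.54  2.18  0.13  0.81  0.31]
```

Request:
servo_tool --pt "0 0 0 0.215 0.123 0.06 0" --pt "0 0 0 0.215 0.123 0.06 0" --pt "0 0 0 0.215 0.123 0.06 0" --pt "0 0 0 0.215 0.123 0.06 0" --pt "0 0 0 0.215 0.123 0.06 0" --pt "0 0 0 0.215 0.123 0.06 0" --pt "0 0 0 0.215 0.123 0.06 0" --pt "0 0 0 0.215 0.123 0.06 0"

```text
time_s: 2.95
tcp_pos: [440.7, 126.5, 159.4]
tcp_rot: [-3.141, 0.001, 1.838]
ft_force: [0.1, -0.4, -0.4]
gripper_width: 88.4
grip_force: 0.0
```

Run:
```python
from h import *
im=wrist('w1','air_cap',12); 
for n in ('wash_pan','cup_lid'):
  for r in look_for('wrist',n)[:2]: print(n,round(r['score'],2),np.round(r['xy']),wplane(im,r['xy'],12))
rel(466,128,100)
```

```text
air_cap 0.94 [346. 191.] [466.9 132. ]
wash_pan 0.78 [419. 319.] [595.59188878   9.8646725 ]
wash_pan 0.43 [367.  28.] [444.13108212 283.9878398 ]
cup_lid 0.58 [300. 319.] [461.26698676 -20.33921969]
row [0.    0.001 0.   ] [-0.0049  0.0246  0.0597] tcp [441.  126.3 159.6] [3.141e+00 1.000e-03 1.837e+00] q [ 0.11  0.42 -0.58  2.08  0.34  0.74 -0.43]
```

View pics/w1.png

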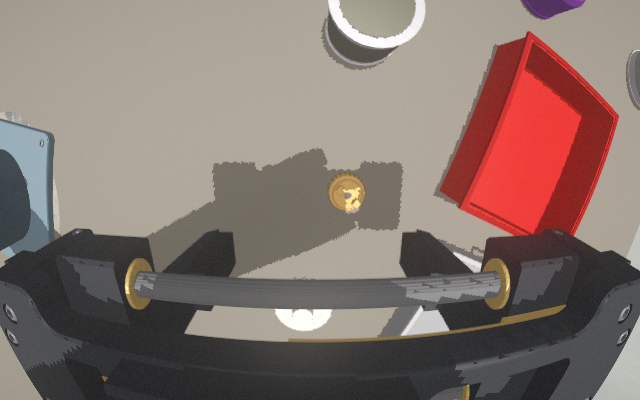

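Wrist picture: the air cap is at (347,193), nothing stands near it, and the tin is at (375,25), clear of the fingers. I go down and grip.

Request:
servo_tool --pt "0 0 0 -0.003 0.026 0.05 60" --pt "0 0 0 -0.003 0.026 0.09 60" --pt "0 0 0 -0.003 0.026 0.12 60" --pt "0 0 0 -0.003 0.026 0.135 60" --pt "0 0 0 -0.003 0.026 0.1425 60" --pt "0 0 0 -0.003 0.026 0.1425 60" --pt "0 0 0 -0.003 0.026 0.1425 255" --pt "0 0 0 -0.003 0.026 0.1425 255" --pt "0 0 0 -0.003 0.026 0.1425 255" --pt "0 0 0 -0.003 0.026 0.1425 255" --squeeze 20

```text
time_s: 4.15
tcp_pos: [467.1, 131.9, 17.5]
tcp_rot: [3.141, 0.0, 1.84]
ft_force: [-0.1, 0.5, -0.7]
gripper_width: 37.2
grip_force: 0.0
```

Run:
```python
from h import *
rel(466,128,130)
s=read_state();print(s['gripper_width'],s['grip_force'])
# pan outlines on the top image
im=get_image('top');a=im['image'];hsv=cv2.cvtColor(a,cv2.COLOR_BGR2HSV)
for n,m in (('blue',cv2.inRange(hsv,(105,120,80),(125,255,255))),('red',cv2.inRange(hsv,(0,170,80),(5,255,255))|cv2.inRange(hsv,(175,170,80),(180,255,255)))):
    c=max(cv2.findContours(m,0,1)[0],key=cv2.contourArea); b=cv2.boxPoints(cv2.minAreaRect(c))
    w=[plane(im,p,38 if n=='blue' else 58) for p in b]; print(n,np.round(b.tolist()),np.round(w).tolist(),np.round(np.mean(w,0)))
# pan: corners in crop pixels -> world at rim
w=[plane(im,(140+.45*u,130+.45*v),38) for u,v in((373,46),(486,60),(473,160),(358,146))];print(np.round(w).tolist(),np.round(np.mean(w,0)))
```

```text
row [0.001 0.    0.   ] [-0.0035 -0.002  -0.1125] tcp [467.1 131.9  17.5] [3.141 0.    1.84 ] q [-0.05  0.71 -0.39  2.06  0.57  0.48 -0.61]
37.167752624894675 0.0
blue [[368. 160.]
 [420. 157.]
 [422. 203.]
 [370. 206.]] [[700.0, -121.0], [706.0, -299.0], [548.0, -301.0], [543.0, -124.0]] [ 624. -211.]
red [[235. 197.]
 [240. 151.]
 [292. 157.]
 [287. 203.]] [[579.0, 327.0], [735.0, 309.0], [712.0, 133.0], [557.0, 152.0]] [645. 230.]
[[735.0, 81.0], [710.0, -91.0], [557.0, -68.0], [581.0, 106.0]] [646.   7.]
```

Request:
servo_tool --pt "0 0 0 0 0 0 255" --pt "0 0 0 0 0 0 255" --pt "0 0 0 0 0 0 255" --pt "0 0 0 0 0 -0.03 255" --pt "0 0 0 0 0 -0.07 255" --pt "0 0 0.1 -0.01 0.01 -0.1 255" --pt "0 0 0.2 -0.04 0.05 -0.1 255" --pt "0 0 0.3 -0.07 0.085 -0.1 255" --pt "0 0 0.41 -0.1 0.12 -0.1 255" --pt "0 0 0.41 -0.131 0.155 -0.1 255"

```text
time_s: 5.2
tcp_pos: [652.2, 46.1, 116.9]
tcp_rot: [-3.141, 0.0, 1.427]
ft_force: [1.8, 1.1, 0.1]
gripper_width: 32.8
grip_force: 20.0
```

Run:
```python
from h import *
rel(651,46,22,1.43)
s=read_state();print(s['gripper_width'],s['grip_force'])
im=wrist('w2','wash_pan',38); wrist('w2','air_cap',100)
```

```text
row [-0.     0.    -0.003] [-0.0002 -0.0012  0.0949] tcp [652.2  46.1 116.9] [-3.141  0.     1.427] q [ 0.13  0.74 -0.4   1.6   0.35  0.88 -0.55]
32.75790500999583 20.00125200720504
wash_pan 0.61 [312. 194.] [650.   59.6]
wash_pan 0.31 [266.  40.] [634.9 171.6]
air_cap 0.61 [319. 255.] [655.8  37.4]
```

View pics/w2.png

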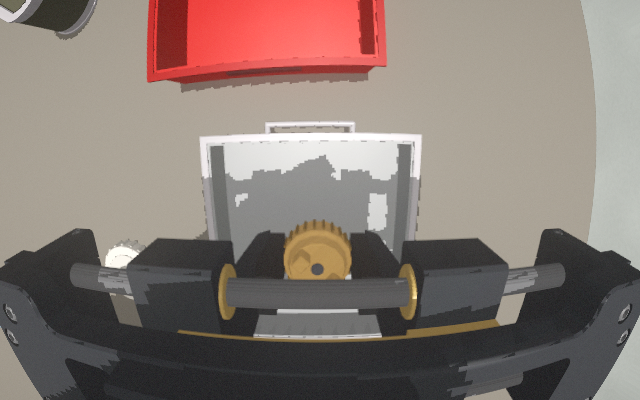

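The picture shows the cap upright between the fingers at (318,255), over the pan and square with it. I lower and release it.

Request:
servo_tool --pt "0 0 0 0 -0.001 0.04 255" --pt "0 0 0 0 -0.001 0.07 255" --pt "0 0 0 0 -0.001 0.085 255" --pt "0 0 0 0 -0.001 0.093 255" --pt "0 0 0 0 -0.001 0.095 255" --pt "0 0 0 0 -0.001 0.095 255" --pt "0 0 0 0 -0.001 0.095 100" --pt "0 0 0 0 -0.001 0.095 100" --pt "0 0 0 0 -0.001 0.095 100" --pt "0 0 0 0 -0.001 0.065 100"

```text
time_s: 6.4
tcp_pos: [647.2, 46.5, 49.1]
tcp_rot: [-3.135, 0.002, 1.43]
ft_force: [1.0, -0.4, -1.2]
gripper_width: 53.7
grip_force: 0.0
```

Run:
```python
from h import *
rel(455,-165,150,1.57)
s=read_state();print(s['gripper_width'],s['grip_force'])
```

```text
row [-0.006  0.001 -0.14 ] [-0.2365 -0.1612 -0.0995] tcp [647.2  46.5  49.1] [-3.135e+00  2.000e-03  1.430e+00] q [ 0.11  0.83 -0.37  1.62  0.39  0.77 -0.58]
53.657520258641576 0.0
```

Request:
servo_tool --pt "0 0 0 0 0 -0.04 100" --pt "0 0 0 0 0 -0.08 100" --pt "0 0 -0.05 -0.03 -0.02 -0.1 100" --pt "0 0 -0.14 -0.07 -0.045 -0.1 100" --pt "0 0 -0.14 -0.11 -0.075 -0.1 100" --pt "0 0 -0.14 -0.15 -0.1 -0.1 100" --pt "0 0 -0.14 -0.19 -0.13 -0.1 100" --pt "0 0 -0.14 -0.2365 -0.161 -0.1 100" --pt "0 0 -0.14 -0.2365 -0.161 -0.1 100"

```text
time_s: 7.3
tcp_pos: [452.5, -170.1, 151.6]
tcp_rot: [-3.138, 0.003, 1.562]
ft_force: [0.4, -0.9, 0.1]
gripper_width: 53.3
grip_force: 0.0
```

Run:
```python
from h import *
im=wrist('w3','fluid_nozzle',18)
rel(475,-172,16.5,1.57)
a=im['image'];cv2.imwrite('pics/w3c.png',np.hstack([cv2.resize(a[130:250,250:410],(640,480),interpolation=2)]))
```

```text
fluid_nozzle 0.66 [333. 177.] [ 465.5 -155.7]
fluid_nozzle 0.6 [514.  50.] [644.8 -26.8]
row [ 0.     0.001 -0.004] [-0.0057  0.0184  0.1358] tcp [ 456.6 -166.1  152.3] [3.141e+00 1.000e-03 1.566e+00] q [ 0.64  0.45 -0.48  2.02  0.31  0.73 -0.03]
```

View pics/w3c.png

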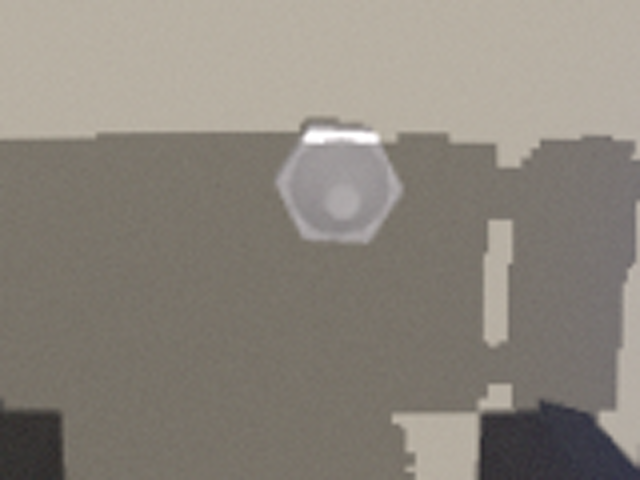

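Crop: the nozzle's hex collar is centred at (335,177) in the full picture, and its corners lie along the closing direction, so the tool must turn 30°. The arm was still settling when that picture was taken, so I measure again.

Run:
```python
from h import *
im=wrist('w4','fluid_nozzle',20)
a=im['image']; b=cv2.imread('pics/w3.png')
t=b[155:200,310:360]; r=cv2.matchTemplate(a,t,5); p=cv2.minMaxLoc(r); print(p[1],p[3])
px=np.array(p[3])+[25,21.75]; w=wplane(im,px,22); print(px,w)
rel(w[0],w[1],16.5,1.046)
```

```text
fluid_nozzle 0.77 [328. 179.] [ 466.3 -152.9]
0.7573434710502625 (304, 159)
[329.   180.75] [ 466.79181552 -154.18563721]
row [ 0.002 -0.001  0.525] [0.0093 0.0079 0.1359] tcp [ 458.6 -163.5  152.4] [ 3.14  -0.     1.571] q [ 0.64  0.46 -0.48  2.02  0.31  0.73 -0.03]
```

Request:
servo_tool --pt "0 0 0.15 0.003 0.003 0.02 100" --pt "0 0 0.3 0.006 0.006 0.04 100" --pt "0 0 0.4 0.009 0.008 0.055 100" --pt "0 0 0.52 0.009 0.008 0.06 100" --pt "0 0 0.52 0.009 0.008 0.06 100" --pt "0 0 0.52 0.009 0.008 0.06 100"

```text
time_s: 8.1
tcp_pos: [466.5, -154.2, 92.1]
tcp_rot: [3.141, -0.001, 1.056]
ft_force: [-0.1, -0.3, -0.5]
gripper_width: 53.5
grip_force: 0.0
```

Run:
```python
from h import *
im=wrist('w5','fluid_nozzle',20)
rel(467,-154,16.5,1.046)
cv2.imwrite('pics/w5c.png',cv2.resize(im['image'][130:330,200:460],(780,600),interpolation=2))
```

```text
fluid_nozzle 0.83 [317. 214.] [ 466.3 -152.9]
row [ 0.001 -0.001  0.007] [0.0012 0.0001 0.0758] tcp [ 466.2 -155.    92.3] [ 3.141e+00 -1.000e-03  1.053e+00] q [ 0.47  0.54 -0.3   2.04  0.28  0.59 -0.54]
```

View pics/w5c.png

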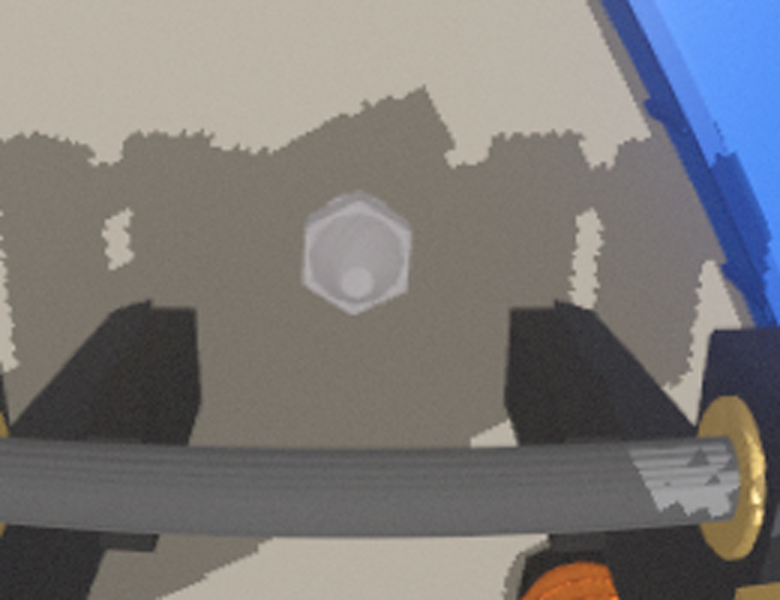

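Nozzle centred at (317,214), with two flats facing the fingers. I go down and grip.

Request:
servo_tool --pt "0 0 0 0.001 0 0.035 100" --pt "0 0 0 0.001 0 0.06 100" --pt "0 0 0 0.001 0 0.07 100" --pt "0 0 0 0.001 0 0.0755 100" --pt "0 0 0 0.001 0 0.0755 100" --pt "0 0 0 0.001 0 0.0755 255" --pt "0 0 0 0.001 0 0.0755 255" --pt "0 0 0 0.001 0 0.0755 255" --pt "0 0 0 0.001 0 0.0755 255" --pt "0 0 0 0.001 0 0.0755 255"

```text
time_s: 9.2
tcp_pos: [466.2, -154.8, 16.8]
tcp_rot: [3.141, -0.0, 1.05]
ft_force: [0.2, -0.3, 5.1]
gripper_width: 23.3
grip_force: 20.0
```

Run:
```python
from h import *
rel(639,-31,120,1.43)
s=read_state();print(s['gripper_width'],s['grip_force'])
```

```text
row [ 0.001  0.    -0.38 ] [ 0.1934  0.0884 -0.1031] tcp [ 466.2 -154.8   16.8] [ 3.141 -0.     1.05 ] q [ 0.41  0.69 -0.23  2.06  0.35  0.43 -0.61]
23.327760386538056 20.000338028767146
```

Request:
servo_tool --pt "0 0 0 0 0 -0.03 255" --pt "0 0 0 0 0 -0.06 255" --pt "0 0 0 0 0 -0.09 255" --pt "0 0 -0.1 0.03 0.015 -0.103 255" --pt "0 0 -0.2 0.07 0.03 -0.103 255" --pt "0 0 -0.3 0.11 0.05 -0.103 255" --pt "0 0 -0.38 0.15 0.07 -0.103 255" --pt "0 0 -0.38 0.18 0.082 -0.103 255" --pt "0 0 -0.38 0.193 0.088 -0.103 255" --pt "0 0 -0.38 0.193 0.088 -0.103 255"

```text
time_s: 10.2
tcp_pos: [639.3, -28.6, 119.1]
tcp_rot: [3.141, -0.002, 1.433]
ft_force: [0.2, 0.3, -0.3]
gripper_width: 23.7
grip_force: 20.0
```

Run:
```python
from h import *
im=wrist('w6','air_cap',15)
rel(639,-31,21.2,1.43)
s=read_state();print(s['gripper_width'],s['grip_force'])
```

```text
air_cap 0.57 [322. 106.] [652.9  46. ]
row [-0.001  0.001 -0.   ] [0.001  0.0018 0.0976] tcp [637.3 -31.7 118.8] [-3.14e+00  1.00e-03  1.43e+00] q [ 0.26  0.71 -0.41  1.64  0.35  0.86 -0.43]
23.558459658267264 19.999786168627907
```

View pics/w6.png

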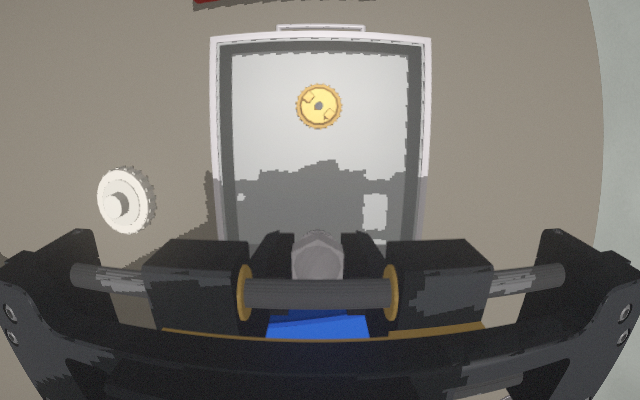

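The picture shows the cap upright in the pan at (319,106) and the nozzle held upright at (317,255). I lower the nozzle beside the cap.

Request:
servo_tool --pt "0 0 0 0 0 0.04 255" --pt "0 0 0 0 0 0.07 255" --pt "0 0 0 0 0 0.088 255" --pt "0 0 0 0 0 0.096 255" --pt "0 0 0 0 0 0.098 255" --pt "0 0 0 0 0 0.098 255" --pt "0 0 0 0 0 0.098 120" --pt "0 0 0 0 0 0.098 120" --pt "0 0 0 0 0 0.098 120" --pt "0 0 0 0 0 0.098 120"

```text
time_s: 11.3
tcp_pos: [638.5, -31.1, 21.8]
tcp_rot: [3.141, -0.0, 1.43]
ft_force: [0.1, -0.4, 0.7]
gripper_width: 46.6
grip_force: 0.0
```

Request:
servo_tool --pt "0 0 0 0 0 -0.02 120" --pt "0 0 0 0 0 -0.05 120" --pt "0 0 0 0 0 -0.09 120" --pt "0 0 0 0 0 -0.13 120"

```text
time_s: 11.7
tcp_pos: [637.8, -31.0, 152.5]
tcp_rot: [-3.141, 0.0, 1.43]
ft_force: [0.2, 0.5, 0.0]
gripper_width: 46.2
grip_force: 0.0
```

Run:
```python
from h import *
im=wrist('w7','fluid_nozzle',20)
rel(500,390,220,2.23)
s=read_state();print(s['gripper_width'],s['grip_force'])
```

```text
fluid_nozzle 0.84 [316. 193.] [636.7 -30.6]
row [ 0.01   0.003 -0.8  ] [ 0.3966 -0.1991 -0.0639] tcp [642.  -30.7 157.5] [ 3.132e+00 -1.000e-03  1.430e+00] q [ 0.27  0.67 -0.43  1.62  0.33  0.92 -0.42]
46.629724733447354 0.0
```

Request:
servo_tool --pt "0 0 -0.1 0.03 -0.015 -0.02 120" --pt "0 0 -0.2 0.07 -0.035 -0.04 120" --pt "0 0 -0.3 0.11 -0.055 -0.06 120" --pt "0 0 -0.4 0.155 -0.078 -0.065 120" --pt "0 0 -0.5 0.2 -0.1 -0.065 120" --pt "0 0 -0.6 0.245 -0.123 -0.065 120" --pt "0 0 -0.7 0.29 -0.145 -0.065 120" --pt "0 0 -0.8 0.335 -0.167 -0.065 120" --pt "0 0 -0.8 0.37 -0.185 -0.065 120" --pt "0 0 -0.8 0.396 -0.199 -0.065 120"

```text
time_s: 12.8
tcp_pos: [494.7, 392.1, 216.0]
tcp_rot: [-3.141, -0.002, 2.233]
ft_force: [0.3, -0.2, -0.1]
gripper_width: 46.7
grip_force: 0.0
```

Request:
servo_tool --pt "0 0 0 0 0 0 120" --pt "0 0 0 0 0 0 120" --pt "0 0 0 0 0 0 120"

```text
time_s: 13.1
tcp_pos: [497.8, 387.2, 215.9]
tcp_rot: [-3.141, 0.001, 2.228]
ft_force: [-0.9, -0.5, -0.2]
gripper_width: 46.3
grip_force: 0.0
```

Run:
```python
from h import *
im=wrist('w8','gun_cup',50)
rel(521,411,150)
hsv=cv2.cvtColor(im['image'],cv2.COLOR_BGR2HSV); m=cv2.inRange(hsv,(80,120,40),(98,255,255))
c=max(cv2.findContours(m,0,1)[0],key=cv2.contourArea); print(cv2.boundingRect(c),cv2.contourArea(c))
```

```text
gun_cup 0.74 [358. 167.] [518.6 425.7]
gun_cup 0.67 [376.  54.] [463.6 524.2]
gun_cup 0.67 [417. 226.] [609.2 417.5]
row [-0.001  0.001 -0.   ] [0.0049 0.0329 0.0661] tcp [497.9 387.2 216.1] [-3.141e+00  1.000e-03  2.227e+00] q [-0.27  0.64 -0.68  1.59  0.44  1.07 -0.41]
(328, 140, 60, 59) 2531.0
```

View pics/w8.png

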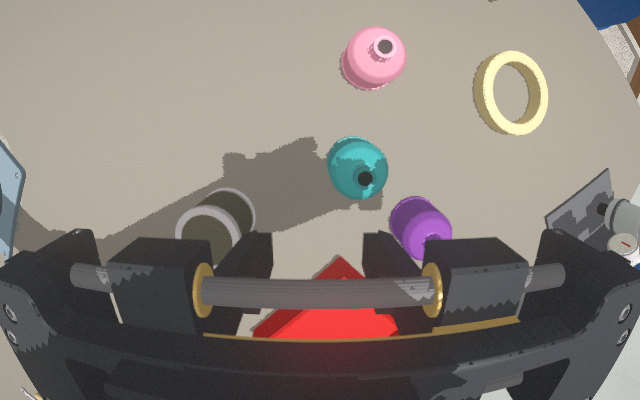

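Wrist picture: the teal cup's neck is at (365,179), the pink one is at (372,57) and the purple at (420,228). I compute the neck position.

Run:
```python
from h import *
im=get_image('wrist')
print(wplane(im,(365,179),92),wplane(im,(358,169),40))
w=wplane(im,(365,179),92); rel(w[0],w[1],90)
```

```text
[521.47557348 423.95705401] [522.22636644 424.07413604]
row [-0.     0.001 -0.   ] [0.0146 0.0411 0.1262] tcp [497.8 387.4 216.2] [-3.141e+00  1.000e-03  2.228e+00] q [-0.27  0.64 -0.68  1.59  0.44  1.07 -0.41]
```

Request:
servo_tool --pt "0 0 0 0.01 0.03 0.03 120" --pt "0 0 0 0.0146 0.041 0.06 120" --pt "0 0 0 0.0146 0.041 0.09 120" --pt "0 0 0 0.0146 0.041 0.11 120" --pt "0 0 0 0.0146 0.041 0.12 120" --pt "0 0 0 0.0146 0.041 0.1255 120" --pt "0 0 0 0.0146 0.041 0.1255 120" --pt "0 0 0 0.0146 0.041 0.1255 255" --pt "0 0 0 0.0146 0.041 0.1255 255" --pt "0 0 0 0.0146 0.041 0.1255 255"

```text
time_s: 14.25
tcp_pos: [520.7, 425.9, 91.8]
tcp_rot: [3.14, -0.0, 2.23]
ft_force: [-0.4, 0.9, 0.4]
gripper_width: 24.9
grip_force: 0.0
```

Request:
servo_tool --pt "0 0 0 0 0 0 255" --pt "0 0 0 0 0 0 255"

```text
time_s: 14.45
tcp_pos: [520.4, 425.8, 91.4]
tcp_rot: [3.141, -0.0, 2.23]
ft_force: [-0.3, 0.3, 2.0]
gripper_width: 19.5
grip_force: 20.0
```

Run:
```python
from h import *
rel(626,-172,190,1.6)
s=read_state();print(s['gripper_width'],s['grip_force'],s['ft_force'])
```

```text
row [ 0.001 -0.     0.63 ] [-0.5372 -0.2826 -0.0988] tcp [520.4 425.8  91.4] [ 3.141 -0.     2.23 ] q [-0.37  0.85 -0.59  1.54  0.55  0.92 -0.49]
19.491970209761952 19.992663860321045 [-0.26084727  0.32193373  2.00405908]
```

Gripped at 19.5 mm. I lift the cup and carry it to the blue tray.

Request:
servo_tool --pt "0 0 0 0 0 -0.025 255" --pt "0 0 0 0 0 -0.06 255" --pt "0 0 0 0 0 -0.1 255" --pt "0 0 0.05 -0.02 -0.011 -0.11 255" --pt "0 0 0.12 -0.055 -0.03 -0.11 255" --pt "0 0 0.18 -0.09 -0.05 -0.11 255" --pt "0 0 0.25 -0.13 -0.072 -0.11 255" --pt "0 0 0.31 -0.17 -0.094 -0.11 255" --pt "0 0 0.38 -0.21 -0.116 -0.11 255" --pt "0 0 0.44 -0.25 -0.138 -0.11 255"

```text
time_s: 15.45
tcp_pos: [564.2, 141.5, 200.9]
tcp_rot: [3.141, 0.0, 1.787]
ft_force: [0.6, -0.1, -0.2]
gripper_width: 19.0
grip_force: 20.0
```

Run:
```python
from h import *
rel(625,-250,195,1.6)
s=read_state();print(s['gripper_width'],s['grip_force'],s['ft_force'])
```

```text
row [0.    0.    0.187] [-0.3955 -0.0247  0.006 ] tcp [564.2 141.5 200.9] [3.141 0.    1.787] q [ 0.1   0.55 -0.57  1.74  0.35  0.95 -0.4 ]
19.04450909841683 19.985604286193848 [ 0.58072283 -0.07510737 -0.1772959 ]
```

Request:
servo_tool --pt "0 0 0.04 -0.045 -0.003 0 255" --pt "0 0 0.08 -0.09 -0.006 0 255" --pt "0 0 0.12 -0.135 -0.009 0 255" --pt "0 0 0.16 -0.18 -0.012 0 255" --pt "0 0 0.187 -0.225 -0.015 0 255" --pt "0 0 0.187 -0.27 -0.018 0 255" --pt "0 0 0.187 -0.31 -0.02 0 255" --pt "0 0 0.187 -0.35 -0.022 0 255" --pt "0 0 0.187 -0.38 -0.024 0.003 255" --pt "0 0 0.187 -0.395 -0.025 0.006 255"

```text
time_s: 16.45
tcp_pos: [625.2, -251.4, 194.4]
tcp_rot: [-3.141, 0.002, 1.599]
ft_force: [-0.8, -0.1, -0.9]
gripper_width: 19.2
grip_force: 20.0
```

Request:
servo_tool --pt "0 0 0 0 0 0 255" --pt "0 0 0 0 0 0 255" --pt "0 0 0 0 0 0 255"

```text
time_s: 16.75
tcp_pos: [626.1, -244.6, 195.1]
tcp_rot: [3.141, -0.001, 1.606]
ft_force: [0.8, 0.2, -0.8]
gripper_width: 19.5
grip_force: 20.0
```

Run:
```python
from h import *
im=wrist('w9','plastic_tray',4)
rel(625,-250,95.7,1.6)
s=read_state();print(s['gripper_width'],s['grip_force'],s['ft_force'])
```

```text
plastic_tray 0.68 [317. 127.] [ 623.4 -188.4]
row [ 0.    -0.001  0.006] [-0.0047 -0.0013  0.0995] tcp [ 626.1 -245.4  195.2] [ 3.141e+00 -1.000e-03  1.606e+00] q [ 0.6   0.68 -0.45  1.5   0.32  1.04  0.11]
19.13067323619995 19.985119700431824 [ 0.42545848 -0.50365038 -0.04702405]
```

View pics/w9.png

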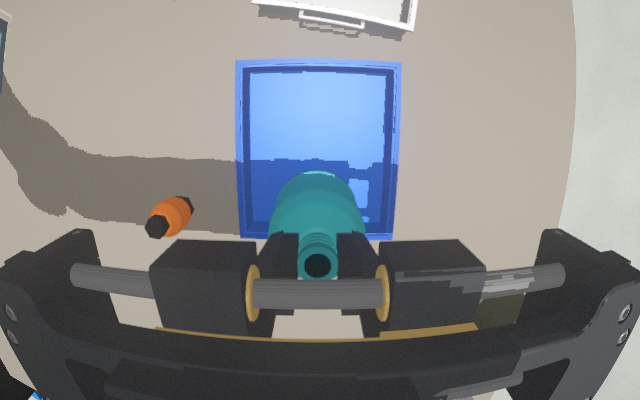

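The picture shows the cup held upright, with the tray's near rim at row 238 and its far rim at row 62. I check the tray extents.

Run:
```python
from h import *
im=get_image('wrist')
for p in ((317,238),(317,62),(237,150),(399,150)): print(np.round(wplane(im,p,38),1))
rel(626,-246,95.7,1.6)
```

```text
[ 627.6 -297.7]
[ 621.8 -126.4]
[ 547.9 -210.9]
[ 703.1 -205.6]
row [ 0.    -0.     0.005] [-0.0002 -0.      0.0995] tcp [ 626.  -245.8  195.2] [ 3.141 -0.     1.605] q [ 0.6   0.68 -0.45  1.5   0.32  1.04  0.11]
```

Request:
servo_tool --pt "0 0 0 -0.003 0 0.02 255" --pt "0 0 0 -0.005 0 0.05 255" --pt "0 0 0 -0.005 0 0.075 255" --pt "0 0 0 -0.005 0 0.09 255" --pt "0 0 0 -0.005 0 0.097 255" --pt "0 0 0 -0.005 0 0.099 255" --pt "0 0 0 -0.005 0 0.0993 255" --pt "0 0 0 -0.005 0 0.0993 255"

```text
time_s: 17.7
tcp_pos: [626.7, -252.7, 96.8]
tcp_rot: [3.14, 0.001, 1.603]
ft_force: [-0.7, 0.5, -1.0]
gripper_width: 19.3
grip_force: 20.0
```

Request:
servo_tool --pt "0 0 0 0 0 0 255" --pt "0 0 0 0 0 0.0005 120" --pt "0 0 0 0 0 0.0005 120" --pt "0 0 0 0 0 0.0005 120" --pt "0 0 0 0 0 -0.02 120" --pt "0 0 0 0 0 -0.05 120" --pt "0 0 0 0 0 -0.09 120"

```text
time_s: 18.4
tcp_pos: [624.7, -252.2, 185.0]
tcp_rot: [-3.138, -0.001, 1.603]
ft_force: [0.6, -0.5, -0.5]
gripper_width: 46.7
grip_force: 0.0
```

Run:
```python
from h import *
im=wrist('w10','gun_cup',50)
rel(435,-5,150,1.57)
```

```text
gun_cup 0.95 [319. 193.] [ 625.6 -251.8]
row [0.009 0.003 0.033] [ 0.2544 -0.1867  0.0391] tcp [ 629.3 -253.3  191.6] [3.132e+00 3.000e-03 1.603e+00] q [ 0.61  0.69 -0.45  1.49  0.33  1.03  0.11]
```

Request:
servo_tool --pt "0 0 0.03 0.03 -0.02 0 120" --pt "0 0 0.03 0.065 -0.048 0 120" --pt "0 0 0.03 0.1 -0.073 0.01 120" --pt "0 0 0.03 0.135 -0.1 0.02 120" --pt "0 0 0.03 0.17 -0.125 0.03 120" --pt "0 0 0.03 0.2 -0.147 0.035 120" --pt "0 0 0.03 0.23 -0.17 0.035 120" --pt "0 0 0.03 0.254 -0.187 0.035 120" --pt "0 0 0.03 0.254 -0.187 0.035 120" --pt "0 0 0.03 0.254 -0.187 0.035 120"

```text
time_s: 19.5
tcp_pos: [431.0, -4.6, 150.7]
tcp_rot: [3.141, 0.0, 1.574]
ft_force: [0.9, 0.0, 1.2]
gripper_width: 47.0
grip_force: 0.0
```

Request:
servo_tool --pt "0 0 0 0 0 0 120" --pt "0 0 0 0 0 0 120" --pt "0 0 0 0 0 0 120"

```text
time_s: 19.8
tcp_pos: [431.3, -5.3, 150.5]
tcp_rot: [3.142, -0.0, 1.571]
ft_force: [0.2, -0.1, 0.8]
gripper_width: 47.1
grip_force: 0.0
```

Run:
```python
from h import *
im=wrist('w11','cup_lid',18)
g=cv2.cvtColor(im['image'],6); m=cv2.inRange(im['image'],(200,200,200),(255,255,255)); m[:, :200]=0;m[:,430:]=0;m[:100]=0
c=max(cv2.findContours(m,0,1)[0],key=cv2.contourArea); x,y,w,h=cv2.boundingRect(c); print(x,y,w,h,np.round(wplane(im,(x+w/2,y+h/2),14),1))
cv2.imwrite('pics/w11c.png',cv2.resize(im['image'][100:300,200:460],(780,600)))
rel(455,-5,32,1.57)
```

```text
cup_lid 0.93 [344. 189.] [454.4  -1.2]
335 156 47 20 [467.6  18.9]
row [-0.    -0.     0.002] [0.     0.0239 0.1185] tcp [431.1  -5.1 150.5] [-3.142 -0.     1.572] q [ 0.36  0.38 -0.53  2.15  0.31  0.68 -0.38]
```

View pics/w11c.png

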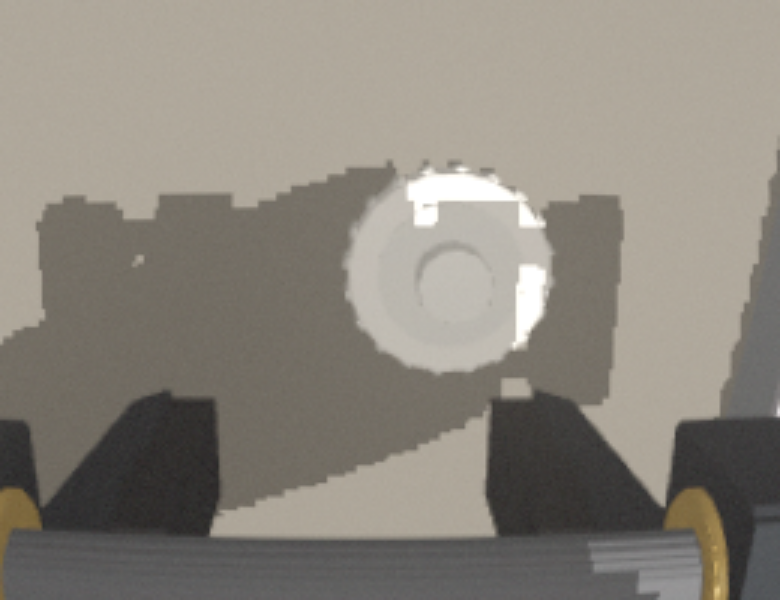

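Crop: the vent plug top is at (351.7,195.7) and the disc centre at (349.7,190.7).

Run:
```python
from h import *
im=get_image('wrist')
print(wplane(im,(351.7,195.7),30),wplane(im,(349.7,190.7),16))
w=wplane(im,(351.7,195.7),30); rel(w[0],w[1],32,1.57)
```

```text
[460.17471615  -3.79905243] [459.86207334  -2.86868436]
row [-0.    -0.     0.002] [0.0011 0.0292 0.1185] tcp [431.   -5.  150.5] [-3.142 -0.     1.572] q [ 0.36  0.38 -0.53  2.15  0.31  0.68 -0.38]
```

Request:
servo_tool --pt "0 0 0 0.0015 0.025 0.03 120" --pt "0 0 0 0.0015 0.029 0.06 120" --pt "0 0 0 0.0015 0.029 0.09 120" --pt "0 0 0 0.0015 0.029 0.107 120" --pt "0 0 0 0.0015 0.029 0.115 120" --pt "0 0 0 0.0015 0.029 0.1185 120" --pt "0 0 0 0.0015 0.029 0.1185 120" --pt "0 0 0 0.0015 0.029 0.1185 255" --pt "0 0 0 0.0015 0.029 0.1185 255" --pt "0 0 0 0.0015 0.029 0.1185 255"

```text
time_s: 20.95
tcp_pos: [460.3, -3.2, 32.7]
tcp_rot: [3.14, 0.0, 1.573]
ft_force: [-0.5, 0.4, -0.5]
gripper_width: 25.0
grip_force: 0.0
```

Request:
servo_tool --pt "0 0 0 0 0 0 255" --pt "0 0 0 0 0 0 255"

```text
time_s: 21.15
tcp_pos: [460.2, -3.2, 32.5]
tcp_rot: [3.141, 0.0, 1.573]
ft_force: [-0.7, -0.8, 6.2]
gripper_width: 21.0
grip_force: 20.0
```

Run:
```python
from h import *
rel(624,-174,140,1.6)
s=read_state();print(s['gripper_width'],s['grip_force'],s['ft_force'])
```

```text
row [ 0.001  0.    -0.027] [-0.1712  0.1636 -0.1073] tcp [460.2  -3.2  32.5] [3.141 0.    1.573] q [ 0.21  0.64 -0.36  2.13  0.51  0.45 -0.55]
21.011680816350548 20.001134276390076 [-0.70724734 -0.80918443  6.174934  ]
```

Request:
servo_tool --pt "0 0 0 0 0 -0.025 255" --pt "0 0 0 0 0 -0.06 255" --pt "0 0 0 0 0 -0.095 255" --pt "0 0 -0.01 -0.02 0.019 -0.107 255" --pt "0 0 -0.02 -0.05 0.048 -0.107 255" --pt "0 0 -0.027 -0.08 0.076 -0.107 255" --pt "0 0 -0.027 -0.11 0.105 -0.107 255" --pt "0 0 -0.027 -0.14 0.134 -0.107 255" --pt "0 0 -0.027 -0.16 0.153 -0.107 255" --pt "0 0 -0.027 -0.171 0.1635 -0.107 255"

```text
time_s: 22.15
tcp_pos: [624.6, -176.6, 138.6]
tcp_rot: [3.141, 0.001, 1.597]
ft_force: [0.1, 0.0, -0.4]
gripper_width: 21.1
grip_force: 20.0
```

Request:
servo_tool --pt "0 0 0 0 0 0 255" --pt "0 0 0 0 0 0 255" --pt "0 0 0 0 0 0 255"

```text
time_s: 22.45
tcp_pos: [622.9, -172.3, 138.9]
tcp_rot: [-3.141, -0.001, 1.601]
ft_force: [0.2, 0.2, -0.7]
gripper_width: 21.5
grip_force: 20.0
```

Run:
```python
from h import *
im=wrist('w12','cup_lid',120)
rel(624,-174,36.6,1.6)
s=read_state();print(s['gripper_width'],s['grip_force'],s['ft_force'])
s=get_image('scene');cv2.imwrite('pics/s2.png',cv2.resize(s['image'][150:350,180:440],(780,600)))
```

```text
cup_lid 0.64 [314. 226.] [ 621.  -160.9]
row [-0.001 -0.     0.001] [-0.0014  0.0009  0.1026] tcp [ 623.1 -172.7  139.2] [-3.141 -0.     1.601] q [ 0.51  0.71 -0.46  1.61  0.37  0.91 -0.05]
21.172372981863692 19.999856650829315 [ 0.4715694   0.42299336 -0.26168876]
```

View pics/s2.png

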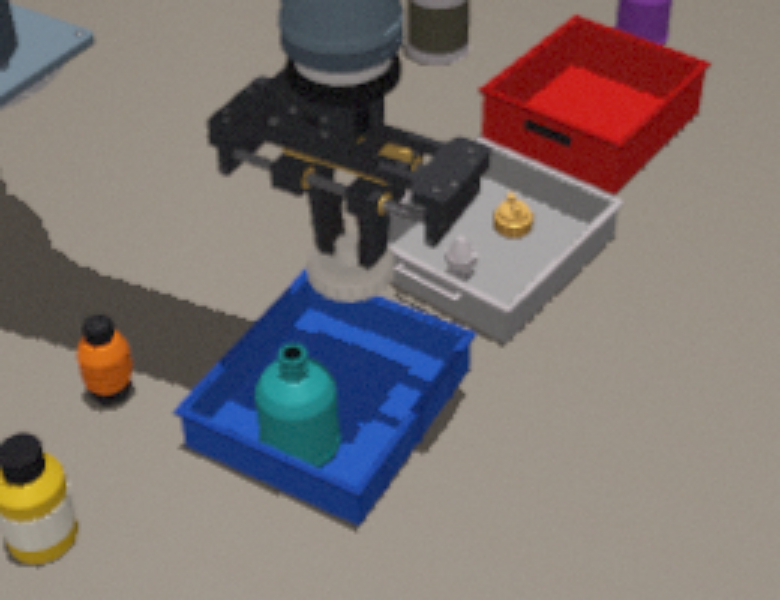

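Scene: the cap and nozzle stand upright in the pan, the cup stands upright in the tray, and the lid is held level. I lower the lid.

Request:
servo_tool --pt "0 0 0 -0.001 0 0.025 255" --pt "0 0 0 -0.001 0 0.055 255" --pt "0 0 0 -0.001 0 0.08 255" --pt "0 0 0 -0.001 0 0.094 255" --pt "0 0 0 -0.001 0 0.1 255" --pt "0 0 0 -0.001 0 0.102 255" --pt "0 0 0 -0.001 0 0.1028 255" --pt "0 0 0 -0.001 0 0.1028 255" --pt "0 0 0 -0.001 0 0.1028 255"

```text
time_s: 23.5
tcp_pos: [624.3, -174.9, 37.2]
tcp_rot: [3.14, 0.0, 1.6]
ft_force: [-0.4, 0.7, -0.8]
gripper_width: 21.1
grip_force: 20.0
```

Request:
servo_tool --pt "0 0 0 0 0 0 120" --pt "0 0 0 0 0 0 120" --pt "0 0 0 0 0 0 120" --pt "0 0 0 0 0 -0.02 120" --pt "0 0 0 0 0 -0.05 120" --pt "0 0 0 0 0 -0.09 120" --pt "0 0 0 0 0 -0.12 120"

```text
time_s: 24.2
tcp_pos: [624.2, -174.7, 158.5]
tcp_rot: [3.14, 0.0, 1.6]
ft_force: [0.6, -0.8, 0.6]
gripper_width: 46.5
grip_force: 0.0
```

Run:
```python
from h import *
im=wrist('w13','cup_lid',20)
rel(440,-285,160,1.1)
```

```text
cup_lid 0.77 [313. 192.] [ 620.6 -174.4]
row [ 0.008 -0.     0.499] [-1.045e-01 -1.898e-01 -1.000e-04] tcp [ 626.7 -175.1  161.2] [3.134e+00 2.000e-03 1.599e+00] q [ 0.52  0.68 -0.47  1.59  0.36  0.95 -0.04]
```

Request:
servo_tool --pt "0 0 0.1 -0.02 -0.035 0 50" --pt "0 0 0.2 -0.042 -0.075 0 50" --pt "0 0 0.3 -0.064 -0.115 0 50" --pt "0 0 0.4 -0.085 -0.152 0 50" --pt "0 0 0.5 -0.1045 -0.19 0 50" --pt "0 0 0.5 -0.1045 -0.19 0 50" --pt "0 0 0.5 -0.1045 -0.19 0 50" --pt "0 0 0.5 -0.1045 -0.19 0 50"

```text
time_s: 25.1
tcp_pos: [437.9, -283.8, 156.1]
tcp_rot: [3.141, -0.001, 1.102]
ft_force: [0.9, 0.3, 0.4]
gripper_width: 71.0
grip_force: 0.0
```

Run:
```python
from h import *
im=wrist('w14','inline_filter',32)
hsv=cv2.cvtColor(im['image'],cv2.COLOR_BGR2HSV); m=cv2.inRange(hsv,(4,150,60),(16,255,255)); m[260:]=0
c=max(cv2.findContours(m,0,1)[0],key=cv2.contourArea); (u,v),r=cv2.minEnclosingCircle(c); print(u,v,r,[np.round(wplane(im,(u,v),z),1) for z in (32,45)])
cv2.imwrite('pics/w14c.png',cv2.resize(im['image'][80:280,180:440],(780,600)))
rel(467,-287,32,1.1)
```

```text
inline_filter 0.69 [350. 178.] [ 469.5 -282.3]
348.6900634765625 179.6459503173828 24.632110595703125 [array([ 467.8, -283. ]), array([ 467.8, -279.9])]
row [ 0.    -0.001  0.003] [0.0099 0.0273 0.1242] tcp [ 438.1 -283.7  156.1] [ 3.141e+00 -1.000e-03  1.103e+00] q [ 0.78  0.48 -0.37  1.94  0.25  0.77 -0.2 ]
```

View pics/w14c.png

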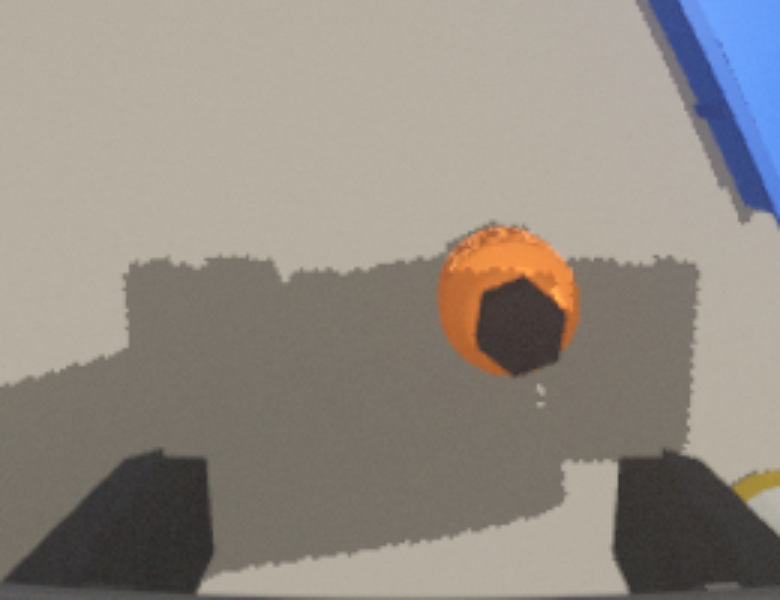

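Crop: the filter body is at (349,180) and its top at (354,189). The tray and the bottle are clear of the fingers.

Request:
servo_tool --pt "0 0 0 0.0135 0.026 0.01 50" --pt "0 0 0 0.0135 0.026 0.04 50" --pt "0 0 0 0.0135 0.026 0.08 50" --pt "0 0 0 0.0135 0.026 0.11 50" --pt "0 0 0 0.0135 0.026 0.124 50" --pt "0 0 0 0.0135 0.026 0.124 50" --pt "0 0 0 0.0135 0.026 0.124 255" --pt "0 0 0 0.0135 0.026 0.124 255" --pt "0 0 0 0.0135 0.026 0.124 255" --pt "0 0 0 0.0135 0.026 0.124 255"

```text
time_s: 26.2
tcp_pos: [466.7, -284.9, 33.2]
tcp_rot: [3.14, 0.0, 1.1]
ft_force: [0.5, -1.2, 0.5]
gripper_width: 41.2
grip_force: 0.0
```

Request:
servo_tool --pt "0 0 0 0 0 0 255" --pt "0 0 0 0 0 0 255" --pt "0 0 0 0 0 -0.04 255" --pt "0 0 0 0 0 -0.08 255" --pt "0 0 0 0 0 -0.12 255" --pt "0 0 0 0 0 -0.16 255" --pt "0 0 0 0 0 -0.16 255"

```text
time_s: 26.9
tcp_pos: [469.0, -285.9, 197.4]
tcp_rot: [3.132, 0.001, 1.1]
ft_force: [1.5, -0.5, -1.0]
gripper_width: 36.8
grip_force: 20.0
```

Run:
```python
from h import *
rel(645,230,190,1.44)
s=read_state();print(s['gripper_width'],s['grip_force'],s['ft_force'])
```

```text
row [ 0.009  0.002 -0.34 ] [ 0.5396 -0.0775  0.0064] tcp [ 469.  -285.9  197.4] [3.132e+00 1.000e-03 1.100e+00] q [ 0.77  0.46 -0.39  1.85  0.23  0.87 -0.2 ]
36.75377481409484 19.999821949750185 [ 1.47291829 -0.53217157 -1.03058537]
```

Request:
servo_tool --pt "0 0 -0.05 0.03 -0.004 0 255" --pt "0 0 -0.1 0.075 -0.011 0 255" --pt "0 0 -0.15 0.12 -0.017 0 255" --pt "0 0 -0.2 0.165 -0.024 0 255" --pt "0 0 -0.25 0.21 -0.03 0 255" --pt "0 0 -0.3 0.255 -0.037 0 255" --pt "0 0 -0.34 0.3 -0.043 0 255" --pt "0 0 -0.34 0.345 -0.05 0 255" --pt "0 0 -0.34 0.39 -0.056 0 255" --pt "0 0 -0.34 0.435 -0.063 0 255"

```text
time_s: 27.9
tcp_pos: [607.3, 133.1, 191.2]
tcp_rot: [-3.14, 0.001, 1.44]
ft_force: [1.4, -1.4, -0.6]
gripper_width: 36.8
grip_force: 20.0
```

Request:
servo_tool --pt "0 0 0 0.035 0.015 0 255" --pt "0 0 0 0.07 0.022 0 255" --pt "0 0 0 0.095 0.024 0 255" --pt "0 0 0 0.095 0.024 0 255" --pt "0 0 0 0.095 0.024 0 255"

```text
time_s: 28.4
tcp_pos: [642.9, 222.7, 191.0]
tcp_rot: [-3.14, 0.001, 1.441]
ft_force: [-0.5, -0.6, -1.0]
gripper_width: 37.2
grip_force: 20.0
```

Run:
```python
from h import *
rel(645,230,38,1.44)
s=read_state();print(s['gripper_width'],s['grip_force'],s['ft_force'])
```

```text
row [-0.002  0.001  0.001] [0.0077 0.0014 0.153 ] tcp [642.9 222.7 191. ] [-3.140e+00  1.000e-03  1.441e+00] q [-0.08  0.71 -0.5   1.47  0.37  1.06 -0.79]
37.190145709253144 19.999810906592757 [-0.46051854 -0.59986573 -0.98794891]
```

Request:
servo_tool --pt "0 0 0 0.007 0.001 0.03 255" --pt "0 0 0 0.007 0.001 0.07 255" --pt "0 0 0 0.007 0.001 0.105 255" --pt "0 0 0 0.007 0.001 0.13 255" --pt "0 0 0 0.007 0.001 0.145 255" --pt "0 0 0 0.007 0.001 0.152 255" --pt "0 0 0 0.007 0.001 0.152 255" --pt "0 0 0 0.007 0.001 0.152 80" --pt "0 0 0 0.007 0.001 0.152 80" --pt "0 0 0 0.007 0.001 0.152 80"

```text
time_s: 29.4
tcp_pos: [646.2, 229.9, 41.5]
tcp_rot: [3.14, -0.001, 1.44]
ft_force: [-0.2, -0.4, 0.1]
gripper_width: 58.7
grip_force: 0.0
```

Request:
servo_tool --pt "0 0 0 0 0 -0.03 80" --pt "0 0 0 0 0 -0.07 80" --pt "0 0 0 0 0 -0.11 80" --pt "0 0 0 0 0 -0.15 80" --pt "0 0 0 0 0 -0.2 80" --pt "0 0 0 -0.04 -0.02 -0.2 80" --pt "0 0 0 -0.08 -0.04 -0.2 80" --pt "0 0 0 -0.08 -0.08 -0.2 80" --pt "0 0 0 -0.08 -0.12 -0.2 80" --pt "0 0 0 -0.08 -0.16 -0.2 80"

```text
time_s: 30.4
tcp_pos: [475.0, 171.0, 240.9]
tcp_rot: [3.14, -0.0, 1.439]
ft_force: [0.6, 1.1, 0.3]
gripper_width: 60.4
grip_force: 0.0
```

Request:
servo_tool --pt "0 0 0 0 0 0 80" --pt "0 0 0 0 0 0 80" --pt "0 0 0 0 0 0 80"

```text
time_s: 30.7
tcp_pos: [477.8, 171.0, 240.8]
tcp_rot: [3.14, -0.001, 1.439]
ft_force: [0.5, 0.2, -0.1]
gripper_width: 60.9
grip_force: 0.0
```

Run:
```python
from h import *
s=get_image('scene');cv2.imwrite('pics/s3.png',cv2.resize(s['image'][110:350,150:450],(750,600)))
```

```text
(no output)
```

View pics/s3.png

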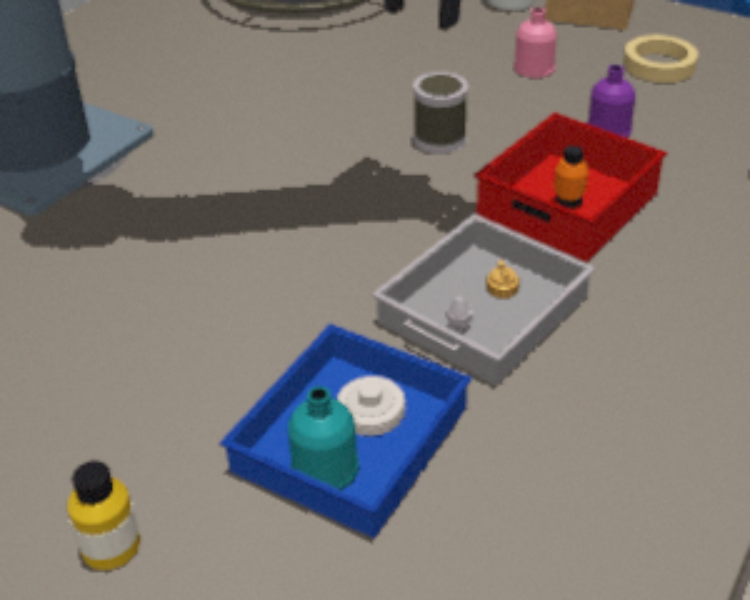

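The picture shows everything in place: cap (503,280) and nozzle (459,313) upright in the pan, cup (322,440) and lid (371,403) flat in the tray, and the filter (571,178) in the bin. The tin and bottle have not moved.

```bash
python3 -c "
from station import sign_off
print(sign_off())"
```

```text
the job is handed in; nothing more can be done
None
```

The job is done and handed in at about 31 s: cap and nozzle are upright in the wash pan, cup and lid are flat in the blue tray, the filter is in the red bin, and the tin and bottle are where they were.

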